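# Ratchet the bridge clamp down on the bracket

## Robot

A 7-joint arm with a two-finger parallel gripper is mounted at the origin on the work surface. World frame = base frame: x ahead of the robot, y to its left, z up, the work surface at z = 0. Lengths are in mm, angles in rad, forces in N, time in s.
With the tool pointing down it reaches from about 425 to 950 mm from the base axis. Payload 4.7 kg.
Tool frame: the origin (TCP) lies at the very end of the fingers, on their centre line; the grasp point (between the pads) lies 19 mm behind it (arm.hold_point_z is the distance from the TCP to the grasp point, in mm); y points along the fingers, z is the direction in which the jaws open and shut, and the axes are right-handed (so a half turn about y gives the same grasp; the last joint's range is limited). The gripper opens to 85 mm and grips with 20 to 120 N. Pads are 22 mm wide; open, the fingers measure 114 mm over their backs; the gripper's body (76 mm by 85 mm) begins 54 mm behind the grasp point. The pads swing forward as they close: fully open they stand 13 mm farther back than shut.
Start: joints at [-1.173, 0.469, -0.049, 1.532, 0.024, 1.141, -0.082], TCP at [279.386, 614.485, 231.335] pointing down, gripper open.
Joint ranges: [-2.59, 2.59], [-0.33, 1.99], [-1.39, 1.29], [0.1, 2.45], [-1.04, 4.18], [0.21, 1.99], [-2.66, 2.66]. Speed limits (rad/s): [2.57, 2.57, 3.14, 3.14, 3.14, 3.14, 3.14].

## Interface

Orientations are given as a unit quaternion [x, y, z, w].
In Python, from cell import arm gives the robot as it stands.
- The arm moves only by the tool servo_tool, never from a script. Its arguments are lists of equal length, an entry for each row: "grip": the finger opening in mm, from 0 to 85.4; "slide": the shift along the tool's x, y, z in units of 30 mm (1.0 is 30 mm), a list of three; "spin": the turn about the tool's y in units of 6 degrees (1.0 is 6 degrees). A call has 1 to 8 rows; each row is the pose to reach, as a shift and turn from the pose commanded when the call began, along the tool's axes at that moment; what a row does not reach only later rows make up. A row lasts 1/8 s, in which the tool goes at most 62.5 mm and 10.7 degrees, less where a joint would pass 70% of its speed; a pose out of reach is approached as far as the arm can. A call with a gripper value outside its range is refused whole. The fingers move at their own pace and stop on an object; "force" is the grip in N (left out, the last holds). Time passes only in rows, so rows that repeat a pose let the fingers close. It gives the time, the measured TCP pose, the force and the opening at its end, in the units of the state.
- arm.get_state(): the state, without advancing time (a new reading comes with each control period).
- arm.read_camera(name): name is "side" or "top" or "wrist"; returns (picture, depth): 480x640x3 uint8, red, green, blue; 480x640 float32, mm along the optical axis (not along the pixel's ray), 0 where there is no reading.
- arm.calibration(name): a dict with "intrinsics" (3x3 intrinsics, pixels), "D" ([k1, k2, p1, p2, k3] as OpenCV has them; the pictures are not rectified), "xyz" and "rotation" of the camera in the world; the wrist camera has in their place "hand_eye" (4x4, takes a point from camera to tool coordinates, whose origin is the TCP and whose axes are the tool frame's). Camera axes: x right, y down, z forward; pixel columns grow to the right and rows downward; lengths in mm; the calibration is good to about 2 mm. A picture is of the moment at which its call begins: read the wrist's pose just before it. calibration takes no time and is no camera call.
- arm.sign_off(): hands the job in, once; it reports no verdict.
The state is a dict: "time_s": time; "joints": joint angles; "qvel": joint speeds; "tau": joint torques, N m; "tcp_pos": TCP position; "tcp_rot": TCP orientation; "contact_force": force on the tool from outside, world axes, zero at the start; "torque": the same for the moment, N m; "gripper_width": opening from 0.0 (shut) to 1.0 (fully open).
Only numpy, scipy, OpenCV 4.12 (cv2) and the standard library are available. Lean on these libraries where they do the work, as an engineer would, in place of code of your own. Each camera call takes 0.05 s, during which the arm holds its last target. There are 200 camera calls.

## Task

Set the loose handle with the orange grip fully down on the square drive on top of the blue bridge clamp and let go of it. Then take it again by its orange grip and work it to and fro between the two yellow-topped posts, so that the ratchet turns the clamp screw clockwise until the brass foot is fully down on the bracket. Leave the handle sitting on the drive, and do not disturb the other things on the plate.

Things in the scene. Friction and masses are not known exactly. Their poses are not given: they have to be found in the camera images.
- clamp: Blue bridge clamp, fixed on the plate, base 160 x 200 mm (x, y). Origin: on the plate under the vertical screw axis; z up. Dark round ratchet housing on top, 110 mm in diameter, top 134 mm up. Two posts with yellow tops, 16 mm in diameter, 185 mm high, stand 85 mm from the axis, 56 degrees to either side of the clamp's -x axis: a fitted bar can point at most 0.78 rad either side of -x.
- seat (a point): Centre of the steel shoulder (52 mm in diameter) at the foot of the square drive, on the screw axis, 139 mm above the plate; turns with the drive. The drive post on it is brass-colored, 24 x 24 mm and 22 mm high, its top 6 mm tapering to 16 mm, sides along this point's x and y, z up. At the start its x axis lies within 0.35 rad of the clamp's x axis.
- drive (a joint): Angle of the square drive in the clamp, rad, grows clockwise from above; 0: drive axes along the clamp's. Clockwise it takes the screw along (about 1.4 N m); counter-clockwise it runs back freely with a light drag (0.1 N m), clicking every 0.35 rad. Up to 0.35 rad of a clockwise swing can be idle before it catches.
- screw (a joint): Angle of the clamp screw, rad, grows clockwise from above; starts between 0.9 and 1.45. At its stop, 3.0, the brass foot (38 mm in diameter, under the bridge) is fully down on the aluminium bracket and it turns no further. The foot goes down 4 mm per rad. The screw stays where it is left.
- handle: Loose handle, about 0.4 kg, lying socket down. Origin: centre of the underside of its dark block, 48 x 48 x 32 mm high. Square socket in the underside: 26 x 26 mm, 24 mm deep, sides along x and y; fits the drive at any quarter turn, play 0.08 rad either way. Seated, the origin lies at point seat. The bar runs along -x to 165 mm; centre of mass 10 mm out along it.
- handle_knob (a point): Middle of the upright round steel knob on top of the handle's block, for lifting the handle: 24 mm in diameter, from 32 to 60 mm above the underside. This point: 46 mm above the handle's origin.
- handle_grip (a point): Middle of the orange grip on the handle's bar, 125 mm from the handle's origin along its -x, 18 mm above the underside. The grip is 80 mm long (85 to 165 mm out), 16 mm wide (y) and 16 mm high.
- canister: Capped aluminium canister, 64 mm in diameter, 95 mm high; leave it. Origin: centre of its underside.
- c_clamp: Red C-clamp lying flat, 170 x 110 mm, 18 mm high; leave it. Origin: middle of its frame, on the plate.
- t_bolt: Steel T-bolt lying along its x axis, 90 mm long, 45 mm wide at the head, 18 mm high; leave it. Origin: under its middle.
- step_shim: Brass step shim, 60 x 30 mm, 18 mm high; leave it. Origin: centre of its underside.
- bump_stop: Black rubber bump stop, 56 mm in diameter, 34 mm high; leave it. Origin: centre of its underside.
Not all that is in view belongs to the job. There is more than one size of the handle; the job needs the smaller.

How it is judged:
By the outcome, as a careful person would: the job done as asked, in the order asked, and still so for the second after the job is handed in, with the robot touching nothing.
It also fails if it takes over 72 s, if anything falls off the work surface, if the arm or the gripper's body presses on something with over 40 N, if the wrist force passes 120 N, or if a joint passes its speed limit or range.

## Working session

There is one attempt and no reset: what is moved stays moved. The work goes in short steps, Python scripts to look and compute and a tool call to move; the robot and the scene stay as the last step left them, time stands still between calls to the robot, and variables do not carry over. Pictures are saved under pics/ and viewed, about 8 in all and at most 12, crops included, and the job is handed in when it is done.

Besides the shell and the picture viewer there is one more tool, called by a JSON object that holds its "method" and its "body". servo_tool: Moves the arm, as the interface text tells. Its arguments: {"type":"object","properties":{"grip":{"type":"array"},"slide":{"type":"array"},"spin":{"type":"array"},"force":{"type":"number"}},"required":["grip","slide","spin"]}

```bash
mkdir -p pics; ls; cat > h.py <<'E'
import numpy as np,cv2
from cell import arm
from scipy.spatial.transform import Rotation as R
def shot(n,name,crop=None,s=1):
    st=arm.get_state(); p,d=arm.read_camera(n)
    np.savez('pics/'+name+'.npz',p=p,d=d,pos=st['tcp_pos'],rot=st['tcp_rot'])
    save(p,name,crop,s); return p,d
def save(p,name,crop=None,s=1):
    if crop: p=p[crop[1]:crop[3],crop[0]:crop[2]]
    p=cv2.resize(p,None,fx=s,fy=s,interpolation=cv2.INTER_CUBIC)
    cv2.imwrite('pics/'+name+'.png',p[:,:,::-1])
def pose(n,name):
    c=arm.calibration(n)
    if n!='wrist':
        r=np.array(c['rotation'],float)
        r=r if r.shape==(3,3) else R.from_quat(r).as_matrix()
        return c,r,np.array(c['xyz'],float)
    f=np.load('pics/'+name+'.npz'); T=np.array(c['hand_eye']); A=R.from_quat(f['rot']).as_matrix()
    return c,A@T[:3,:3],A@T[:3,3]+f['pos']
def px(n,name,uv,z=None):
    """world point of pixel; with depth, or on plane z"""
    c,r,t=pose(n,name); f=np.load('pics/'+name+'.npz'); out=[]
    for u,v in uv:
        q=cv2.undistortPoints(np.array([[[u,v]]],float),np.array(c['intrinsics'],float),np.array(c['D'],float))[0,0]
        ray=r@np.array([q[0],q[1],1])
        if z is None:
            k=np.median(f['d'][int(v)-1:int(v)+2,int(u)-1:int(u)+2])
        else: k=(z-t[2])/ray[2]
        out.append(t+k*ray)
    return np.array(out)
E
python3 - <<'E'
from h import *
p,_=shot('top','top0'); q,_=shot('side','side0')
st=arm.get_state();print(st)
print(R.from_quat(st['tcp_rot']).as_matrix().round(3))
print(arm.calibration('top'),arm.calibration('side'),arm.hold_point_z)
E
```

```text
pics
{'time_s': 0.1, 'joints': array([-1.17291095,  0.46939592, -0.04860771,  1.53356884,  0.0241097 ,
        1.14101561, -0.08233628]), 'qvel': array([-0.00047132, -0.00049173,  0.00012117, -0.00239338, -0.000369  ,
       -0.00098886,  0.00040886]), 'tau': array([ 1.38385494e-03, -5.11516786e+01, -4.66306717e-02, -2.38392699e+01,
        1.08142494e-02,  4.39185053e-03, -5.28189162e-06]), 'tcp_pos': array([279.17876087, 613.98078982, 230.34511135]), 'tcp_rot': array([ 0.69169563, -0.14985793,  0.14963408, -0.69044146]), 'contact_force': array([ 0.62918118, -0.04858148,  0.65483132]), 'torque': array([ 0.01250735,  0.018709  , -0.04471378]), 'gripper_width': 1.0008151260563614}
[[ 0.91  -0.001  0.414]
 [-0.414 -0.002  0.91 ]
 [ 0.    -1.    -0.002]]
{'intrinsics': array([[519.50835003,   0.        , 306.1815856 ],
       [  0.        , 519.50835003, 238.69520005],
       [  0.        ,   0.        ,   1.        ]]), 'D': array([0.01723599, 0.        , 0.        , 0.        , 0.        ]), 'xyz': array([ 352.47788392,   -3.61648272, 1387.99836575]), 'rotation': array([ 0.71089959, -0.70133787,  0.03162947, -0.04179171])} {'intrinsics': array([[561.98042215,   0.        , 308.39894293],
       [  0.        , 561.98042215, 242.28856108],
       [  0.        ,   0.        ,   1.        ]]), 'D': array([0.02529145, 0.        , 0.        , 0.        , 0.        ]), 'xyz': array([ 162.02589792, -723.50905141, 1086.60075051]), 'rotation': array([ 0.91762806, -0.21825028,  0.07001491, -0.32468981])} 18.700000000000003
```

View pics/top0.png

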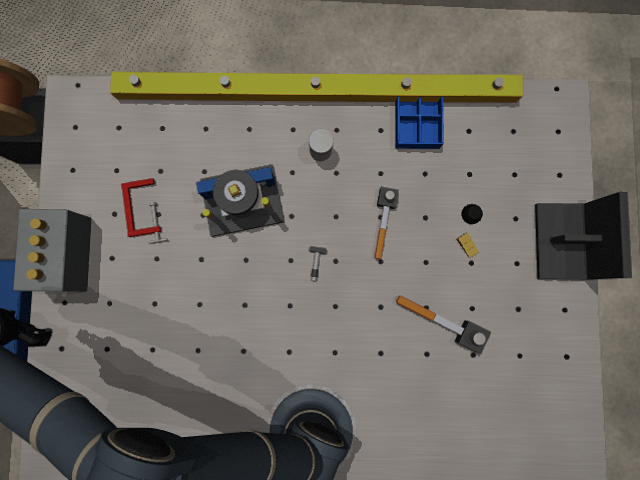

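View pics/side0.png

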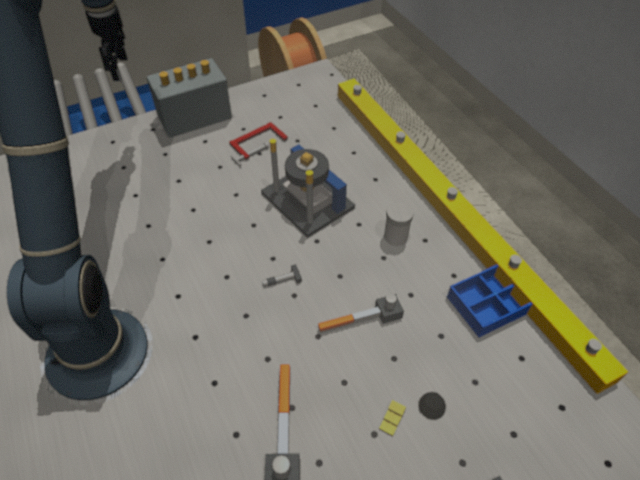

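Top view: there are two candidate handles. A has its block at (388,196) and grip end at (379,258). B has its block at (473,337) and grip end at (399,298), and looks larger. The clamp's drive is at (235,190), with yellow posts at (206,213) and (266,201). I'll check sizes next, plus one enlarged crop.

```bash
python3 - <<'E'
from h import *
P=px('top','top0',[(388,196),(379,259),(473,337),(398,298)],30)
print(P.round(1),np.linalg.norm(P[0]-P[1]),np.linalg.norm(P[2]-P[3]))
print('drive',px('top','top0',[(235,189)],161),'posts',px('top','top0',[(206,213),(266,201)],185))
print('others',px('top','top0',[(320,137),(317,262),(468,244),(472,213),(141,208)],20).round())
f=np.load('pics/top0.npz')['p']
a=cv2.resize(f[170:270,340:420],None,fx=5,fy=5,interpolation=cv2.INTER_CUBIC)
b=cv2.resize(f[160:240,190:290],(400*1,320),interpolation=cv2.INTER_CUBIC)
o=np.zeros((500,800,3),np.uint8);o[:,:400]=a;o[:320,400:]=b;save(o,'crop1')
E
```

```text
[[ 610.2 -197.8   30. ]
 [ 443.1 -174.    30. ]
 [ 246.4 -413.8   30. ]
 [ 342.6 -223.    30. ]] 168.81714347596164 213.69620525494327
drive [[598.10825219 187.66374297 161.        ]] posts [[535.35256655 250.40019607 185.        ]
 [565.56548266 110.21916052 185.        ]]
others [[ 772.  -16.   20.]
 [ 434.  -12.   20.]
 [ 486. -409.   20.]
 [ 569. -421.   20.]
 [ 572.  459.   20.]]
```

View pics/crop1.png

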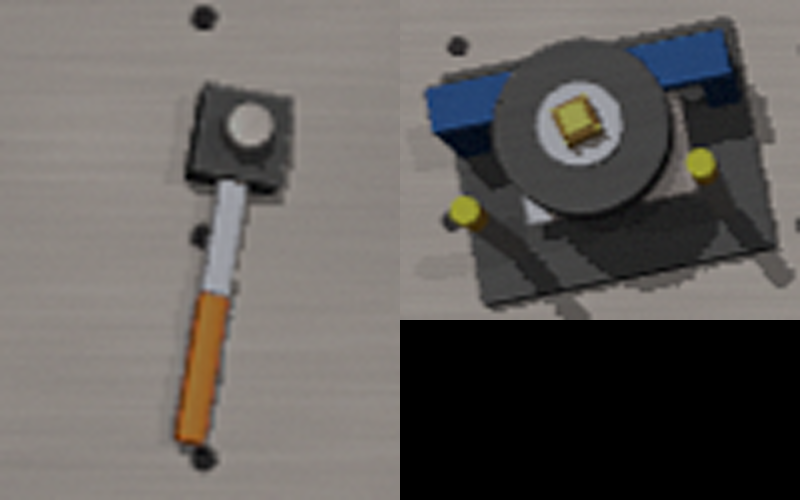

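Crop: handle A (knob at top-image pixel (390,195)) is about 169 mm from block to tip, so it is the smaller one. B measures about 214 mm. The brass drive is slightly rotated relative to the clamp. Next I plan a stop over the clamp for a wrist view.

```bash
cat >> h.py <<'E'
def rel(x,y,z,yaw=None):
    """slide/spin units from present measured pose; yaw = world yaw of the jaw (tool z) axis"""
    st=arm.get_state(); A=R.from_quat(st['tcp_rot']).as_matrix()
    d=A.T@(np.array([x,y,z])-st['tcp_pos']); y0=np.arctan2(A[1,2],A[0,2])
    s=0 if yaw is None else -np.rad2deg((yaw-y0+np.pi)%(2*np.pi)-np.pi)/6
    return (d/30).round(3),round(s,3)
E
python3 - <<'E'
from h import *
print(arm.calibration('wrist'))
print('knob',px('top','top0',[(390,195)],60), px('top','top0',[(390,195)]))
print(rel(500,170,330,0.3), rel(600,-190,200,-.14))
E
```

```text
{'intrinsics': array([[380.14032119,   0.        , 327.0445421 ],
       [  0.        , 380.14032119, 233.03638243],
       [  0.        ,   0.        ,   1.        ]]), 'D': array([-0.08370434,  0.        ,  0.        ,  0.        ,  0.        ]), 'hand_eye': array([[-5.15515053e-05,  9.62898698e-01,  2.69863104e-01,
        -6.87931602e+01],
       [ 2.77911728e-04, -2.69863080e-01,  9.62898666e-01,
        -1.42245361e+02],
       [ 9.99999960e-01,  1.24636997e-04, -2.53688993e-04,
        -3.27998537e-01],
       [ 0.00000000e+00,  0.00000000e+00,  0.00000000e+00,
         1.00000000e+00]])}
knob [[ 607.17941074 -198.64286612   60.        ]] [[ 607.115894   -198.59423099   60.33117245]]
(array([ 12.827,  -3.302, -10.431]), np.float64(8.06)) (array([ 20.828,   1.049, -19.967]), np.float64(12.261))
```

{"method": "servo_tool", "body": {"grip": [85,85,85,85,85,85,85,85], "slide": [[1.9,-0.6,-1.0],[3.8,-1.2,-2.0],[5.6,-1.6,-3.0],[7.5,-1.9,-4.1],[9.4,-2.2,-5.2],[11.2,-2.3,-6.2],[12.9,-2.3,-7.2],[14.5,-2.3,-8.0]], "spin": [1,2,3,4,5,6,7,8]}}

```text
time_s: 1.1
tcp_pos: [574.1, 217.4, 300.2]
tcp_rot: [-0.57, 0.419, -0.419, 0.57]
contact_force: [-0.2, 0.3, 0.6]
gripper_width: 0.997
```

{"method": "servo_tool", "body": {"grip": [85,85,85], "slide": [[1.0,0,0],[1.0,0,0],[1.0,0,0]], "spin": [0,0,0]}}

```text
time_s: 1.48
tcp_pos: [581.8, 192.0, 299.9]
tcp_rot: [-0.571, 0.418, -0.417, 0.571]
contact_force: [-1.3, 0.5, 1.0]
gripper_width: 0.992
```

```bash
python3 - <<'E'
from h import *
st=arm.get_state();print(st['time_s'],st['tcp_pos'])
p,d=shot('wrist','w1'); 
print(rel(597,190,300,.3), rel(607,-199,200,-.14))
E
```

```text
1.475 [581.78383436 192.04090037 299.87800595]
(array([ 0.24 , -0.002,  0.462]), np.float64(0.088)) (array([12.697,  3.319, -3.164]), np.float64(4.289))
```

View pics/w1.png

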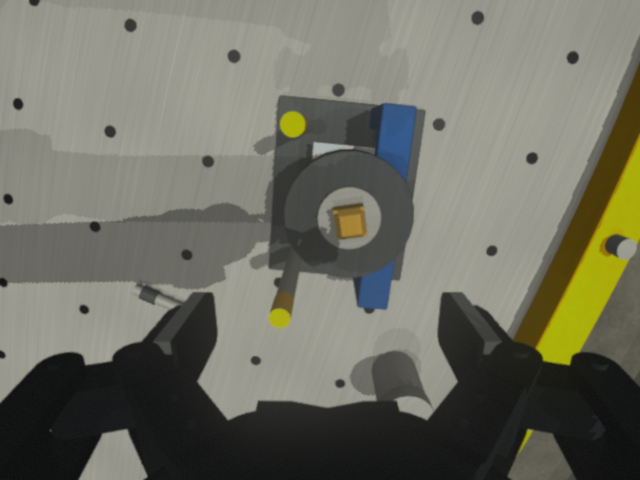

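The wrist view shows the drive at (350,220), the shoulder at (350,218) and posts at (292,124) and (280,318). I'll get the drive angle from an ortho-warp at the height of the drive top.

```bash
python3 - <<'E'
from h import *
print('posts',px('wrist','w1',[(292,124),(280,318)],185).round(1))
f=np.load('pics/w1.npz');c,r,t=pose('wrist','w1')
K=np.array(c['intrinsics'],float);D=np.array(c['D'],float)
def ortho(z,cx,cy,h=40,s=0.125):   # rows: +x up, cols: +y left
    n=int(2*h/s);X=cx+h-np.arange(n)*s;Y=cy+h-np.arange(n)*s
    g=np.stack(np.meshgrid(X,Y,indexing='ij')+(np.full((n,n),z),),-1).reshape(-1,3)
    q=cv2.projectPoints((g-t)@r,np.zeros(3),np.zeros(3),K,D)[0].reshape(n,n,2).astype(np.float32)
    return cv2.remap(f['p'],q[...,0],q[...,1],cv2.INTER_CUBIC)
o=[ortho(z,597,190) for z in (139,161)]
save(np.hstack(o),'o1',s=.6)
hsv=cv2.cvtColor(f['p'],cv2.COLOR_RGB2HSV)
print('centre px depths',f['d'][215:226:5,340:362:4])
# shoulder: bright low-sat circle
m=(hsv[...,1]<60)&(hsv[...,2]>120);m[:170]=0;m[265:]=0;m[:,:300]=0;m[:,400:]=0
cs,_=cv2.findContours(m.astype(np.uint8),cv2.RETR_EXTERNAL,cv2.CHAIN_APPROX_NONE)
k=max(cs,key=cv2.contourArea);e=cv2.fitEllipse(k);print('shoulder',e,px('wrist','w1',[e[0]],139))
E
```

```text
posts [[537.9 252.1 185. ]
 [568.6 114.3 185. ]]
centre px depths [[288.88635 287.87482 289.3933  287.5665  288.02234 288.12924]
 [289.70242 288.41568 290.48553 289.33844 288.75354 289.24857]
 [290.9826  291.66565 290.76065 291.48315 290.2461  289.37268]]
shoulder ((349.4274597167969, 217.4252471923828), (55.689002990722656, 56.70762634277344), 111.66078186035156) [[599.51977933 194.37550391 139.        ]]
```

View pics/o1.png

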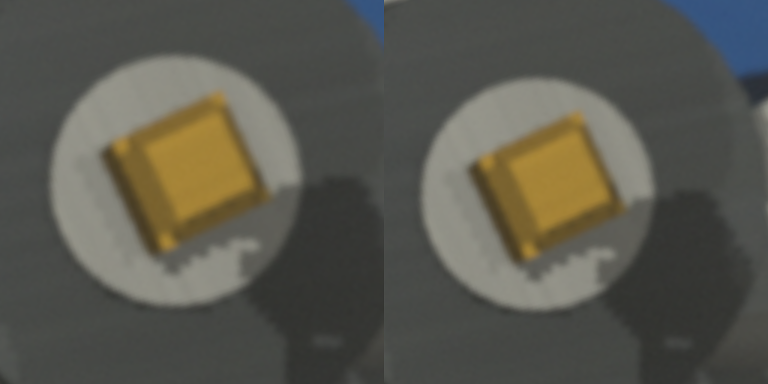

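The estimates agree: from the shoulder, posts and square, the axis is at (599.5,194), the clamp yaw is 0.22 and the drive yaw is 0.457. Now to the handle.

{"method": "servo_tool", "body": {"grip": [85,85,85,85,85,85,85,85], "slide": [[1.8,0,-0.5],[3.6,0,-1.0],[5.4,0.2,-1.4],[7.2,0.9,-1.8],[9.0,1.7,-2.3],[10.8,2.5,-2.7],[12.7,3.3,-3.15],[12.7,3.3,-3.15]], "spin": [0.6,1.2,1.8,2.4,3.0,3.6,4.3,4.3]}}

```text
time_s: 2.52
tcp_pos: [605.3, -205.1, 199.1]
tcp_rot: [-0.463, 0.537, -0.536, 0.459]
contact_force: [0.4, 0.1, -0.2]
gripper_width: 0.994
```

{"method": "servo_tool", "body": {"grip": [85,85], "slide": [[0,0,0],[0,0,0]], "spin": [0,0]}}

```text
time_s: 2.78
tcp_pos: [608.3, -198.3, 201.7]
tcp_rot: [-0.463, 0.534, -0.534, 0.464]
contact_force: [-0.2, 0.4, 0.1]
gripper_width: 0.993
```

```bash
python3 - <<'E'
from h import *
st=arm.get_state();print(st['time_s'],st['tcp_pos'],np.abs(st['qvel']).max())
p,d=shot('wrist','w2'); 
E
```

```text
2.775 [ 608.3110505  -198.32190389  201.71945953] 0.008687699628682833
```

View pics/w2.png

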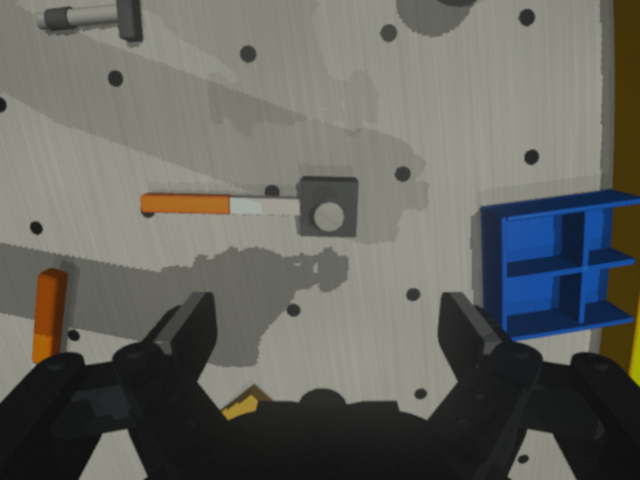

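The wrist view shows the knob at (329,215) and the orange grip running from (142,203) to (229,204). Its edges are nearly parallel to the jaw axis.

```bash
python3 - <<'E'
from h import *
k=px('wrist','w2',[(329,215)],60)[0]; g=px('wrist','w2',[(142,203.5),(229,204.5)],26)
c=px('wrist','w2',[(303,182),(357,179),(356,236),(301,236)],32)
print(k,g,c,c.mean(0)); v=k-g[0];print('yaw',np.arctan2(v[1],v[0]),'len',np.hypot(*v[:2])); v=g[1]-g[0];print(np.arctan2(v[1],v[0]))
v=c[1]-c[0]+c[2]-c[3];print(np.arctan2(v[1],v[0]))
print(rel(k[0],k[1],36,-.12))
E
```

```text
[ 609.82188791 -195.45791769   60.        ] [[ 449.72955114 -170.10219971   26.        ]
 [ 525.49846906 -182.04259745   26.        ]] [[ 591.75562606 -171.25135724   32.        ]
 [ 636.06523582 -174.97811149   32.        ]
 [ 629.4182988  -223.24179894   32.        ]
 [ 582.87940927 -216.68872158   32.        ]] [ 610.02964249 -196.53999731   32.        ]
yaw -0.15707709060313207 len 162.0878426243665
-0.15630420340071532
-0.11267431257231116
(array([-0.106,  5.528,  0.033]), np.float64(-0.191))
```

{"method": "servo_tool", "body": {"grip": [85,70,60,60,50,20,20,20], "slide": [[-0.1,1.5,0.03],[-0.1,3.0,0.03],[-0.1,4.3,0.03],[-0.1,5.2,0.03],[-0.1,5.5,0.03],[-0.1,5.5,0.03],[-0.1,5.5,0.03],[-0.1,5.5,0.03]], "spin": [0.1,0.15,0.15,0.15,0.15,0.15,0.15,0.15], "force": 70}}

```text
time_s: 3.82
tcp_pos: [609.8, -198.2, 37.8]
tcp_rot: [0.458, -0.538, 0.539, -0.459]
contact_force: [-0.1, 1.2, 3.4]
gripper_width: 0.257
```

{"method": "servo_tool", "body": {"grip": [20,20,20,20], "slide": [[0,0,0],[0,0,0],[0,0,0],[0,0,0]], "spin": [0,0,0,0]}}

```text
time_s: 4.32
tcp_pos: [609.9, -198.2, 37.8]
tcp_rot: [0.458, -0.538, 0.539, -0.459]
contact_force: [-0.2, 1.2, 5.2]
gripper_width: 0.259
```

{"method": "servo_tool", "body": {"grip": [20,20,20,20,20,20,20,20], "slide": [[0,-0.5,0],[0,-1.5,0],[0,-3.0,0],[0,-4.5,0],[0,-6.0,0],[0,-7.4,0],[0,-7.4,0],[0,-7.4,0]], "spin": [0,0,0,0,0,0,0,0]}}

```text
time_s: 5.32
tcp_pos: [607.1, -197.9, 256.6]
tcp_rot: [-0.459, 0.539, -0.537, 0.458]
contact_force: [-0.8, 0.8, -4.1]
gripper_width: 0.255
```

```bash
python3 - <<'E'
from h import *
st=arm.get_state();print(st['time_s'],st['tcp_pos'],st['contact_force'],st['torque'],st['gripper_width'])
print(rel(599.5,194,270,.457))
E
```

```text
5.325 [ 607.12720801 -197.9173351   256.55619775] [-0.7912744   0.78973851 -4.08318959] [ 0.01938819 -0.02889947 -0.04120304] 0.25485957983169344
(array([-12.857,  -0.433,  -2.335]), np.float64(-5.893))
```

{"method": "servo_tool", "body": {"grip": [20,20,20,20,20,20,20,20], "slide": [[-1.0,-0.2,-0.2],[-2.7,-0.4,-0.5],[-4.5,-0.4,-0.8],[-6.3,-0.4,-1.1],[-8.1,-0.4,-1.5],[-9.9,-0.4,-1.8],[-11.5,-0.4,-2.1],[-12.8,-0.4,-2.3]], "spin": [-0.5,-1.3,-2.1,-2.9,-3.7,-4.5,-5.2,-5.9]}}

```text
time_s: 6.32
tcp_pos: [599.9, 194.0, 267.7]
tcp_rot: [0.603, -0.373, 0.371, -0.6]
contact_force: [0.4, -1.2, -4.1]
gripper_width: 0.256
```

{"method": "servo_tool", "body": {"grip": [20,20,20,20], "slide": [[0,0,0],[0,0,0],[0,0,0],[0,0,0]], "spin": [0,0,0,0]}}

```text
time_s: 6.82
tcp_pos: [601.7, 190.4, 270.3]
tcp_rot: [0.6, -0.374, 0.374, -0.6]
contact_force: [-1.3, -0.2, -4.3]
gripper_width: 0.252
```

```bash
python3 - <<'E'
from h import *
st=arm.get_state();print(st['time_s'],st['tcp_pos'],st['gripper_width'])
shot('wrist','w3'); print(rel(600.6,191.8,230,.457))
E
```

```text
6.825 [601.7493695  190.3546614  270.27096056] 0.2518665985857804
(array([-0.049,  1.345, -0.017]), np.float64(-0.005))
```

View pics/w3.png

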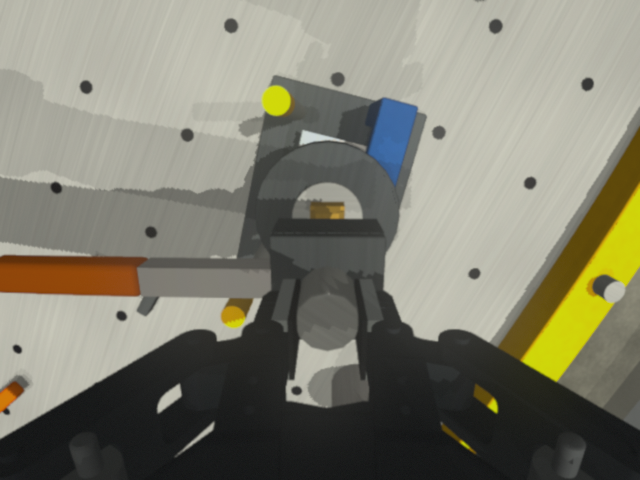

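The wrist view shows the handle held squarely. The block edge (273–382, 220) is parallel to the drive edge (310–344, 202), and both are centred at column 327. Next I compare the knob's position (327,321) with the axis.

```bash
python3 - <<'E'
from h import *
z=270.3-37.8
f=np.load('pics/w3.npz');A=R.from_quat(f['rot']).as_matrix()
k=px('wrist','w3',[(327,321)],z+60)[0]
c=px('wrist','w3',[(273,220),(382,220)],z)   # block's lower or upper front edge
c2=px('wrist','w3',[(273,236),(382,236)],z+32)
print(k,k-f['pos'],A.T@(k-f['pos']))
for q in (c,c2): print(q,np.linalg.norm(q[0]-q[1]),A.T@(q.mean(0)-f['pos']))
d=px('wrist','w3',[(310,203),(344,203)],155); print('drive far edge',d,np.linalg.norm(d[0]-d[1]),A.T@(d.mean(0)-f['pos']))
E
```

```text
[600.07536265 192.47582432 292.5       ] [-1.67400685  2.12116292 22.22903944] [ -2.63526288 -22.22967933  -0.57321213]
[[566.72218477 200.56838038 232.5       ]
 [614.47701344 223.9967482  232.5       ]] 53.1922182372437 [-24.60793093  37.76405723  -0.34854436]
[[570.21751418 203.53777139 264.5       ]
 [609.94441764 223.02807484 264.5       ]] 44.250410026025556 [-25.72539306   5.76374469  -0.37975296]
drive far edge [[582.86319488 200.8263839  155.        ]
 [603.8875383  211.14017084 155.        ]] 23.417882422113394 [-17.75190002 115.2660542   -0.61539014]
```

{"method": "servo_tool", "body": {"grip": [20,20,20,20,20,20], "slide": [[-0.08,0.6,0],[-0.08,1.3,0],[-0.08,2.0,0],[-0.08,2.3,0],[-0.08,2.3,0],[-0.08,2.3,0]], "spin": [0,0,0,0,0,0]}}

```text
time_s: 7.62
tcp_pos: [601.0, 194.1, 202.1]
tcp_rot: [-0.6, 0.373, -0.374, 0.601]
contact_force: [-0.2, 0.5, -3.0]
gripper_width: 0.256
```

{"method": "servo_tool", "body": {"grip": [20,20,20,20,20,20], "slide": [[0,0.12,0],[0,0.24,0],[0,0.36,0],[0,0.48,0],[0,0.48,0],[0,0.48,0]], "spin": [0,0,0,0,0,0]}}

```text
time_s: 8.38
tcp_pos: [600.4, 193.6, 186.7]
tcp_rot: [0.601, -0.374, 0.373, -0.6]
contact_force: [0.6, -0.8, -4.5]
gripper_width: 0.25
```

{"method": "servo_tool", "body": {"grip": [20,20,20,20,20], "slide": [[0,0.12,0],[0,0.24,0],[0,0.33,0],[0,0.35,0],[0,0.35,0]], "spin": [0,0,0,0,0]}}

```text
time_s: 9.0
tcp_pos: [600.7, 193.6, 176.8]
tcp_rot: [-0.6, 0.373, -0.374, 0.6]
contact_force: [-0.0, -2.6, -0.3]
gripper_width: 0.255
```

```bash
python3 - <<'E'
from h import *
st=arm.get_state();print(st['time_s'],st['tcp_pos'],st['contact_force'],st['torque'],st['gripper_width'])
E
```

```text
9.0 [600.6880281 193.6055797 176.8113365] [-0.04517289 -2.55363301 -0.2718817 ] [-0.5134414   0.03602731 -0.00517233] 0.2549896594812286
```

{"method": "servo_tool", "body": {"grip": [20,20,40,60,60,60], "slide": [[0,0.1,0],[0,0.1,0],[0,0.1,0],[0,0,0],[0,0,0],[0,-0.5,0]], "spin": [0,0,0,0,0,0]}}

```text
time_s: 9.75
tcp_pos: [599.5, 194.0, 190.6]
tcp_rot: [0.601, -0.374, 0.373, -0.6]
contact_force: [-1.1, 0.4, -0.3]
gripper_width: 0.702
```

{"method": "servo_tool", "body": {"grip": [60,60,60,60,60], "slide": [[0,-1.2,0],[0,-2.5,0],[0,-4.2,0],[0,-4.2,0],[0,-4.2,0]], "spin": [0,0,0,0,0]}}

```text
time_s: 10.38
tcp_pos: [600.2, 193.9, 317.6]
tcp_rot: [-0.6, 0.373, -0.373, 0.601]
contact_force: [-0.1, -0.3, -0.7]
gripper_width: 0.71
```

```bash
python3 - <<'E'
from h import *
st=arm.get_state();print(st['time_s'],st['tcp_pos'],st['contact_force'],st['gripper_width'],st['joints'])
shot('wrist','w4')
E
```

```text
10.375 [600.20951243 193.92055862 317.56420326] [-0.08409999 -0.27622578 -0.68537724] 0.710214218708762 [-0.59441671  0.34000861  0.29144084  1.54581421 -0.1008399   1.27042722
  0.16925168]
```

View pics/w4.png

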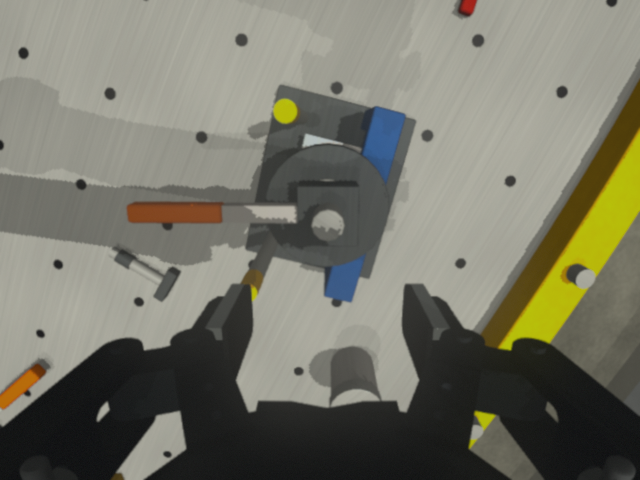

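The handle is on the drive: knob at (327,223), grip from (128,213) to (220,212). I'll check its height by depth and plan the grip grasp.

```bash
python3 - <<'E'
from h import *
print('depth pts',px('wrist','w4',[(327,223),(175,212),(140,212),(308,192),(345,192)]).round(1))
k=px('wrist','w4',[(327,223)],199)[0];g=px('wrist','w4',[(128,213),(220,212)],165)
v=k-g[0];w=g[1]-g[0];print(k,g,np.arctan2(v[1],v[0]),np.arctan2(w[1],w[0]),np.hypot(*v[:2]))
a=.457;ax=np.array([600,193.8]);p=ax-128*np.array([np.cos(a),np.sin(a)])
print(p,rel(p[0],p[1],210,a+np.pi/2),rel(p[0],p[1],210,a-np.pi/2))
E
```

```text
depth pts [[598.4 196.2 199.4]
 [488.3 142.3 164.2]
 [462.2 129.8 165. ]
 [577.7 205.3 170.6]
 [603.1 217.9 171.2]]
[598.456105   196.12567735 199.        ] [[453.29577317 124.56004797 165.        ]
 [521.56673231 158.81794217 165.        ]] 0.4580407323127515 0.46508103621562896 161.8430142024101
[485.13532063 137.31898167] (array([ 1.000e-03,  3.560e+00, -4.257e+00]), np.float64(-14.989)) (array([ 1.000e-03,  3.560e+00, -4.257e+00]), np.float64(15.011))
```

The handle is fully seated (knob top at 199, grip top at 165) and released. Now I swing round to the grip.

{"method": "servo_tool", "body": {"grip": [60,60,60,60,60,60,60,60], "slide": [[0,0,-0.6],[0,0,-1.2],[0,0,-1.8],[0,0.3,-2.4],[0,0.8,-3.0],[-0.05,1.4,-3.6],[-0.05,2.0,-4.27],[-0.05,2.4,-4.27]], "spin": [-1.7,-3.4,-5.1,-6.8,-8.5,-10.2,-11.9,-13.6]}}

```text
time_s: 11.42
tcp_pos: [482.5, 137.5, 243.2]
tcp_rot: [0.699, 0.11, -0.113, -0.698]
contact_force: [1.2, -1.0, 0.1]
gripper_width: 0.702
```

{"method": "servo_tool", "body": {"grip": [50,50,50,50], "slide": [[0,0,0],[0,0,0],[0,0,0],[0,0,0]], "spin": [-1.4,-1.4,-1.4,-1.4]}}

```text
time_s: 11.92
tcp_pos: [484.9, 138.6, 245.2]
tcp_rot: [-0.689, -0.16, 0.16, 0.689]
contact_force: [-1.0, -0.3, 0.8]
gripper_width: 0.583
```

```bash
python3 - <<'E'
from h import *
st=arm.get_state();print(st['time_s'],st['tcp_pos'],st['gripper_width'],st['joints'])
print(rel(484.4,138.8,139,.457+np.pi/2))
E
```

```text
11.925 [484.8536277  138.61815798 245.24131627] 0.5834739200277187 [-0.42329482  0.17502692  0.06997049  1.91727841 -0.01411943  1.05005321
  1.68042205]
(array([-0.01 ,  3.541,  0.012]), np.float64(-0.0))
```

{"method": "servo_tool", "body": {"grip": [50,50,50,50,50,10,10,10], "slide": [[0,1.2,0],[0,2.4,0],[0,3.2,0],[0,3.5,0],[0,3.5,0],[0,3.5,0],[0,3.5,0],[0,3.5,0]], "spin": [0,0,0,0,0,0,0,0], "force": 50}}

```text
time_s: 12.92
tcp_pos: [485.5, 138.8, 141.2]
tcp_rot: [-0.689, -0.161, 0.16, 0.689]
contact_force: [-0.1, -0.3, 1.4]
gripper_width: 0.178
```

{"method": "servo_tool", "body": {"grip": [10,10], "slide": [[0,0,0],[0,0,0]], "spin": [0,0]}}

```text
time_s: 13.18
tcp_pos: [485.5, 138.7, 140.9]
tcp_rot: [-0.689, -0.161, 0.16, 0.689]
contact_force: [-0.5, 0.7, 2.9]
gripper_width: 0.174
```

```bash
cat >> h.py <<'E'
AX=np.array([599.3,195.3]); CY=.219
def arc(target,n,r=None,z=None):
    """rows for turning the bar (yaw of handle x, relative to the clamp, CCW +) to target about AX"""
    st=arm.get_state(); A=R.from_quat(st['tcp_rot']).as_matrix(); p=st['tcp_pos']
    a0=np.arctan2(A[1,2],A[0,2])-np.pi/2
    v=AX-p[:2]; b0=np.arctan2(v[1],v[0]); r=r or np.hypot(*v)
    print('t',st['time_s'],'tool-bar',round(a0-CY,3),'axis-bar',round(b0-CY,3),'r',round(np.hypot(*v),1),'z',p[2],'F',st['contact_force'].round(1),'M',st['torque'].round(2),'w',st['gripper_width'])
    for b in np.linspace(b0,target+CY,n+1)[1:]:
        q=np.append(AX-r*np.array([np.cos(b),np.sin(b)]),z or p[2])
        print((A.T@(q-p)/30).round(2).tolist(),round(-np.rad2deg(b-b0)/6,2))
E
python3 -c "
from h import *
arc(-.74,7)"
```

```text
t 13.175 tool-bar 0.239 axis-bar 0.242 r 127.1 z 140.876327005747 F [-0.5  0.7  2.9] M [ 0.06 -0.27 -0.08] w 0.17353220800804353
[0.04, 0.0, 0.59] 1.34
[0.16, 0.0, 1.17] 2.68
[0.36, 0.0, 1.73] 4.02
[0.64, 0.0, 2.26] 5.36
[0.99, 0.0, 2.74] 6.7
[1.4, 0.0, 3.16] 8.04
[1.87, 0.0, 3.53] 9.38
```

{"method": "servo_tool", "body": {"grip": [10,10,10,10,10,10,10,10], "slide": [[0.04,0,0.59],[0.16,0,1.17],[0.36,0,1.73],[0.64,0,2.26],[0.99,0,2.74],[1.4,0,3.16],[1.8,0,3.48],[1.8,0,3.48]], "spin": [1.34,2.68,4.02,5.36,6.7,8.04,9.2,9.2]}}

```text
time_s: 14.18
tcp_pos: [487.7, 254.5, 140.4]
tcp_rot: [0.686, -0.176, 0.177, -0.683]
contact_force: [-0.3, -5.3, 5.9]
gripper_width: 0.178
```

{"method": "servo_tool", "body": {"grip": [10,10], "slide": [[0,0,0],[0,0,0]], "spin": [0,0]}}

```text
time_s: 14.42
tcp_pos: [487.7, 254.5, 140.5]
tcp_rot: [0.686, -0.176, 0.177, -0.684]
contact_force: [2.0, -5.4, 3.4]
gripper_width: 0.179
```

```bash
python3 -c "
from h import *
arc(.74,10)"
```

```text
t 14.425 tool-bar -0.723 axis-bar -0.707 r 126.3 z 140.51127370397606 F [ 2.  -5.4  3.4] M [-1.24 -0.44  0.59] w 0.1789585227568943
[0.05, 0.0, -0.61] -1.38
[0.2, 0.0, -1.2] -2.76
[0.42, 0.0, -1.76] -4.14
[0.72, 0.01, -2.29] -5.53
[1.1, 0.01, -2.77] -6.91
[1.54, 0.01, -3.19] -8.29
[2.04, 0.01, -3.54] -9.67
[2.58, 0.01, -3.81] -11.05
[3.16, 0.01, -4.01] -12.43
[3.76, 0.01, -4.12] -13.81
```

{"method": "servo_tool", "body": {"grip": [10,10,10,10,10,10,10,10], "slide": [[0.05,0,-0.61],[0.2,0,-1.2],[0.42,0,-1.76],[0.72,0,-2.29],[1.1,0,-2.77],[1.54,0,-3.19],[2.04,0,-3.54],[2.58,0,-3.81]], "spin": [-1.38,-2.76,-4.14,-5.53,-6.91,-8.29,-9.67,-11.05]}}

```text
time_s: 15.42
tcp_pos: [497.8, 117.0, 140.3]
tcp_rot: [-0.669, -0.225, 0.228, 0.67]
contact_force: [-4.6, -3.8, 7.6]
gripper_width: 0.172
```

{"method": "servo_tool", "body": {"grip": [10,10,10,10], "slide": [[0.04,0,-0.59],[0.15,0,-1.1],[0.15,0,-1.1],[0.15,0,-1.1]], "spin": [-1.34,-2.5,-2.5,-2.5]}}

```text
time_s: 15.92
tcp_pos: [521.7, 92.9, 140.3]
tcp_rot: [0.635, 0.309, -0.312, -0.635]
contact_force: [-5.1, -5.9, 7.4]
gripper_width: 0.175
```

```bash
python3 -c "
from h import *
arc(-.74,10,z=140.5)"
```

```text
t 15.925 tool-bar 0.692 axis-bar 0.703 r 128.5 z 140.25369297034655 F [-5.1 -5.9  7.4] M [-0.96  0.62 -0.01] w 0.17460567264483584
[0.04, -0.01, 0.62] 1.38
[0.16, -0.01, 1.22] 2.76
[0.37, -0.01, 1.8] 4.13
[0.67, -0.01, 2.35] 5.51
[1.03, -0.01, 2.84] 6.89
[1.47, -0.01, 3.28] 8.27
[1.96, -0.01, 3.65] 9.65
[2.51, -0.01, 3.95] 11.03
[3.09, -0.01, 4.16] 12.4
[3.69, -0.01, 4.29] 13.78
```

{"method": "servo_tool", "body": {"grip": [10,10,10,10,10,10,10,10], "slide": [[0.04,0,0.62],[0.16,0,1.22],[0.37,0,1.8],[0.67,0,2.35],[1.03,0,2.84],[1.47,0,3.28],[1.96,0,3.65],[2.51,0,3.95]], "spin": [1.38,2.76,4.13,5.51,6.89,8.27,9.65,11.03]}}

```text
time_s: 16.92
tcp_pos: [475.8, 224.0, 140.2]
tcp_rot: [0.703, -0.087, 0.087, -0.7]
contact_force: [4.1, -10.6, 3.9]
gripper_width: 0.18
```

{"method": "servo_tool", "body": {"grip": [10,10,10,10], "slide": [[0.04,0,0.6],[0.15,0,1.15],[0.15,0,1.15],[0.15,0,1.15]], "spin": [1.38,2.6,2.6,2.6]}}

```text
time_s: 17.42
tcp_pos: [488.6, 256.2, 140.1]
tcp_rot: [0.685, -0.18, 0.181, -0.682]
contact_force: [0.9, -7.0, 3.8]
gripper_width: 0.174
```

```bash
python3 -c "
from h import *
arc(.74,10,z=140.5)
shot('side','s1',(230,100,390,240),5)"
```

```text
t 17.425 tool-bar -0.735 axis-bar -0.722 r 126.4 z 140.11321518974515 F [ 0.9 -7.   3.8] M [-1.74 -0.47  0.17] w 0.17430833304579232
[0.05, -0.01, -0.61] -1.4
[0.19, -0.01, -1.21] -2.79
[0.42, -0.01, -1.78] -4.19
[0.73, -0.0, -2.32] -5.59
[1.11, 0.0, -2.8] -6.98
[1.56, 0.0, -3.22] -8.38
[2.07, 0.01, -3.57] -9.77
[2.62, 0.01, -3.85] -11.17
[3.2, 0.01, -4.04] -12.57
[3.81, 0.01, -4.14] -13.96
```

View pics/s1.png

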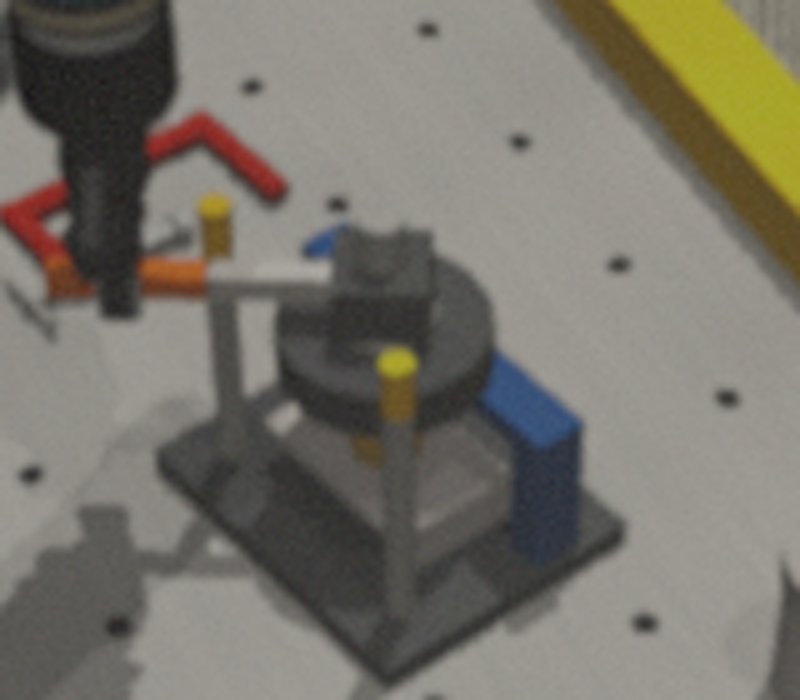

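The side view shows the handle flat and seated at the clockwise post, with the foot just visible at (370,445). Going back for another stroke.

{"method": "servo_tool", "body": {"grip": [10,10,10,10,10,10,10,10], "slide": [[0.05,0,-0.61],[0.19,0,-1.21],[0.42,0,-1.78],[0.73,0,-2.32],[1.11,0,-2.8],[1.56,0,-3.22],[2.05,0,-3.57],[2.6,0,-3.85]], "spin": [-1.4,-2.79,-4.19,-5.59,-6.98,-8.38,-9.77,-11.17]}}

```text
time_s: 18.48
tcp_pos: [497.1, 117.6, 139.8]
tcp_rot: [0.67, 0.225, -0.23, -0.67]
contact_force: [-4.0, -4.7, 5.6]
gripper_width: 0.177
```

{"method": "servo_tool", "body": {"grip": [10,10,10,10], "slide": [[0.05,0,-0.59],[0.17,0,-1.1],[0.17,0,-1.1],[0.17,0,-1.1]], "spin": [-1.34,-2.6,-2.6,-2.6]}}

```text
time_s: 18.98
tcp_pos: [521.8, 92.7, 139.9]
tcp_rot: [0.634, 0.312, -0.317, -0.633]
contact_force: [-3.9, -11.8, 6.7]
gripper_width: 0.18
```

```bash
python3 -c "
from h import *
arc(-.74,16,r=127,z=140.5)"
```

```text
t 18.975 tool-bar 0.703 axis-bar 0.705 r 128.6 z 139.926556931901 F [ -3.9 -11.8   6.7] M [-1.94  0.52 -0.35] w 0.17952006847271892
[0.07, -0.02, 0.38] 0.86
[0.12, -0.02, 0.76] 1.72
[0.2, -0.02, 1.13] 2.59
[0.32, -0.02, 1.5] 3.45
[0.47, -0.02, 1.85] 4.31
[0.65, -0.02, 2.18] 5.17
[0.86, -0.02, 2.5] 6.04
[1.1, -0.02, 2.8] 6.9
[1.37, -0.03, 3.08] 7.76
[1.66, -0.03, 3.33] 8.62
[1.97, -0.03, 3.55] 9.49
[2.3, -0.03, 3.75] 10.35
[2.64, -0.03, 3.91] 11.21
[3.0, -0.04, 4.04] 12.07
[3.37, -0.04, 4.14] 12.94
[3.74, -0.04, 4.21] 13.8
```

{"method": "servo_tool", "body": {"grip": [10,10,10,10], "slide": [[0.04,0,0.38],[0.1,0,0.76],[0.18,0,1.13],[0.3,0,1.5]], "spin": [0.86,1.72,2.59,3.45]}}

```text
time_s: 19.48
tcp_pos: [490.9, 127.0, 139.9]
tcp_rot: [0.681, 0.193, -0.197, -0.678]
contact_force: [-1.7, -12.9, 6.5]
gripper_width: 0.176
```

{"method": "servo_tool", "body": {"grip": [10,10,10], "slide": [[0.02,0,0.38],[0.07,0,0.76],[0.07,0,0.76]], "spin": [0.86,1.72,1.72]}}

```text
time_s: 19.85
tcp_pos: [480.9, 147.1, 139.9]
tcp_rot: [0.696, 0.132, -0.136, -0.692]
contact_force: [-3.4, -12.5, 5.9]
gripper_width: 0.173
```

```bash
python3 -c "
from h import *
arc(-.74,16,r=127,z=140.5)"
```

```text
t 19.85 tool-bar 0.163 axis-bar 0.167 r 127.9 z 139.8674064707915 F [ -3.4 -12.5   5.9] M [-2.42  0.17 -0.33] w 0.17289021045289787
[0.03, -0.02, 0.24] 0.54
[0.05, -0.02, 0.48] 1.08
[0.09, -0.02, 0.72] 1.62
[0.13, -0.03, 0.95] 2.17
[0.19, -0.03, 1.18] 2.71
[0.26, -0.03, 1.41] 3.25
[0.35, -0.03, 1.64] 3.79
[0.45, -0.03, 1.86] 4.33
[0.56, -0.03, 2.07] 4.87
[0.68, -0.04, 2.28] 5.41
[0.81, -0.04, 2.48] 5.96
[0.96, -0.04, 2.67] 6.5
[1.11, -0.04, 2.85] 7.04
[1.28, -0.04, 3.02] 7.58
[1.46, -0.04, 3.19] 8.12
[1.64, -0.05, 3.34] 8.66
```

{"method": "servo_tool", "body": {"grip": [10,10,10,10], "slide": [[0.02,0,0.24],[0.04,0,0.48],[0.08,0,0.72],[0.12,0,0.95]], "spin": [0.54,1.08,1.62,2.17]}}

```text
time_s: 20.35
tcp_pos: [473.9, 172.0, 139.7]
tcp_rot: [0.709, 0.053, -0.057, -0.701]
contact_force: [-0.4, -20.3, 7.0]
gripper_width: 0.174
```

{"method": "servo_tool", "body": {"grip": [10,10,10,10], "slide": [[0.02,0,0.24],[0.04,0,0.48],[0.08,0,0.72],[0.12,0,0.95]], "spin": [0.54,1.08,1.62,2.17]}}

```text
time_s: 20.85
tcp_pos: [472.6, 200.7, 139.2]
tcp_rot: [0.71, -0.028, 0.024, -0.703]
contact_force: [-2.2, 3.1, 1.6]
gripper_width: 0.177
```

```bash
python3 -c "
from h import *
arc(-.74,8,r=127,z=140.5)"
```

```text
t 20.85 tool-bar -0.293 axis-bar -0.262 r 126.8 z 139.2419806187245 F [-2.2  3.1  1.6] M [ 0.21 -0.42  0.22] w 0.17677221398196535
[-0.01, -0.04, 0.25] 0.57
[0.01, -0.05, 0.5] 1.14
[0.04, -0.05, 0.76] 1.71
[0.08, -0.05, 1.01] 2.28
[0.14, -0.05, 1.25] 2.85
[0.22, -0.06, 1.49] 3.42
[0.31, -0.06, 1.73] 4.0
[0.41, -0.06, 1.96] 4.57
```

The force went from -20 N to +3 N, which is unexpected. I'll look before moving on.

```bash
python3 - <<'E'
from h import *
p,_=shot('wrist','w5'); q,_=shot('side','s2')
a=cv2.resize(q[110:230,240:380],(560,480),interpolation=cv2.INTER_CUBIC)
save(cv2.resize(np.hstack([p,np.pad(a,((0,0),(0,0),(0,0)))]),(800,320)),'c5')
E
```

```text
(no output)
```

View pics/c5.png

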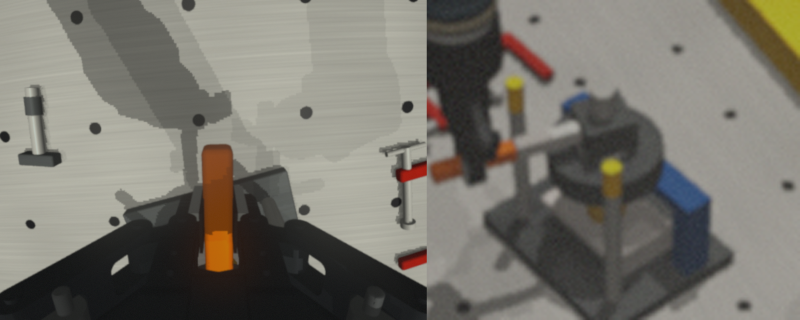

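```bash
python3 - <<'E'
from h import *
def cloud(n,name):
    c,r,t=pose(n,name);d=np.load('pics/'+name+'.npz')['d'];v,u=np.nonzero(d>0)
    q=cv2.undistortPoints(np.stack([u,v],-1)[:,None].astype(float),np.array(c['intrinsics'],float),np.array(c['D'],float))[:,0]
    return (np.c_[q,np.ones(len(q))]*d[v,u][:,None])@r.T+t,u,v
shot('top','t2')
for n,name in (('side','s1'),('side','s2'),('top','t2')):
    P,u,v=cloud(n,name); m=(np.hypot(P[:,0]-599,P[:,1]-195)<40)&(P[:,2]>160)
    h=P[m,2];print(name,m.sum(),np.histogram(h,range(160,260,5))[0], P[m&(P[:,2]>190)].mean(0) if (m&(P[:,2]>190)).any() else '')
q=np.load('pics/s2.npz')['p'];save(q,'s2c',(250,120,370,210),6.5)
E
```

```text
s1 404 [ 62 121 100  15  18  17  18  48   5   0   0   0   0   0   0   0   0   0
   0] [597.32162059 190.36452341 196.68227634]
s2 412 [ 63 112 116  19  13  15  16  53   5   0   0   0   0   0   0   0   0   0
   0] [596.67817462 190.21741156 196.97928717]
t2 458 [ 45 118 181  20   5   3   7  56  23   0   0   0   0   0   0   0   0   0
   0] [596.7726791  191.93855297 198.39453956]
```

View pics/s2c.png

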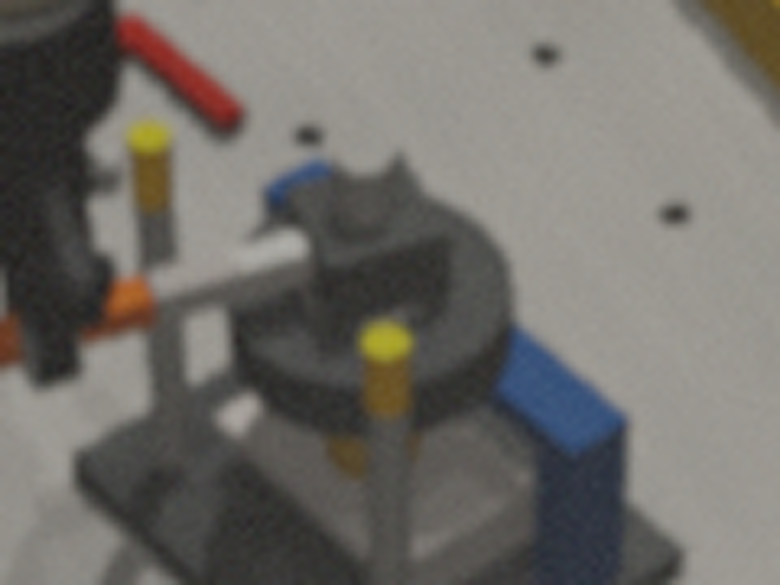

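The block and knob heights are unchanged (knob top about 198), so the handle is still seated and the bar has moved with the tool. I'll continue in small steps, watching the force.

{"method": "servo_tool", "body": {"grip": [10,10], "slide": [[0.01,0,0.25],[0.03,0,0.5]], "spin": [0.4,0.9]}}

```text
time_s: 21.25
tcp_pos: [474.0, 214.7, 138.9]
tcp_rot: [0.709, -0.062, 0.057, -0.7]
contact_force: [-2.9, -21.0, 6.8]
gripper_width: 0.173
```

{"method": "servo_tool", "body": {"grip": [10,10], "slide": [[0.01,0,0.25],[0.03,0,0.5]], "spin": [0.55,1.1]}}

```text
time_s: 21.5
tcp_pos: [476.2, 225.8, 138.2]
tcp_rot: [0.707, -0.102, 0.096, -0.693]
contact_force: [-5.8, -27.8, 8.8]
gripper_width: 0.176
```

{"method": "servo_tool", "body": {"grip": [10,10], "slide": [[0.01,0,0.25],[0.03,0,0.5]], "spin": [0.55,1.1]}}

```text
time_s: 21.75
tcp_pos: [479.1, 235.0, 137.4]
tcp_rot: [0.704, -0.143, 0.135, -0.682]
contact_force: [-10.2, -37.8, 13.5]
gripper_width: 0.175
```

```bash
python3 -c "
from h import *
arc(-.74,4,r=127,z=140.5)"
```

```text
t 21.75 tool-bar -0.615 axis-bar -0.538 r 126.6 z 137.4394029639697 F [-10.2 -37.8  13.5] M [-7.73  1.87  1.62] w 0.1752783784437182
[-0.03, -0.11, 0.21] 0.48
[-0.03, -0.12, 0.42] 0.96
[-0.01, -0.12, 0.64] 1.44
[0.01, -0.13, 0.85] 1.93
```

Resistance has risen to 38 N, against about 11 N for normal driving, which looks like the stop. I'll measure the bar's actual yaw and the foot height from depth.

```bash
cat >> h.py <<'E'
def cloud(n,name):
    c,r,t=pose(n,name);f=np.load('pics/'+name+'.npz');d=f['d'];v,u=np.nonzero(d>0)
    q=cv2.undistortPoints(np.stack([u,v],-1)[:,None].astype(float),np.array(c['intrinsics'],float),np.array(c['D'],float))[:,0]
    return (np.c_[q,np.ones(len(q))]*d[v,u][:,None])@r.T+t,f['p'][v,u]
def bar(n,name,ax=(597,191.5)):
    P,_=cloud(n,name);v=np.array(ax)-P[:,:2];r=np.hypot(*v.T);a=(np.arctan2(v[:,1],v[:,0])-CY+np.pi)%(2*np.pi)-np.pi
    m=(r>40)&(r<80)&(np.abs(a)<.95)&(P[:,2]>154)&(P[:,2]<172)
    k=(r<30)&(P[:,2]>190)
    print(name,'bar',m.sum(),np.median(a[m]).round(3),'z',np.median(P[m,2]).round(1),'knob',k.sum(),P[k].mean(0).round(1))
def foot(n,name):
    P,c=cloud(n,name);hsv=cv2.cvtColor(c[None],cv2.COLOR_RGB2HSV)[0]
    m=(np.hypot(P[:,0]-597,P[:,1]-191.5)<24)&(P[:,2]<130)&(hsv[:,0]>8)&(hsv[:,0]<35)&(hsv[:,1]>90)
    print(name,'foot',m.sum(),np.percentile(P[m,2],[5,25,50,75,95]).round(1) if m.sum() else '')
E
python3 - <<'E'
from h import *
shot('side','s3');shot('top','t3')
for n in ('t2','t3'): bar('top',n)
for n in ('s1','s2','s3'): bar('side',n)
for n in ('side0','s1','s2','s3'): foot('side',n)
st=arm.get_state();print(st['contact_force'],R.from_quat(st['tcp_rot']).as_matrix().round(3))
E
```

```text
t2 bar 97 -0.284 z 162.9 knob 86 [596.8 191.9 198.4]
t3 bar 113 -0.575 z 161.7 knob 85 [596.6 193.1 198.2]
s1 bar 116 -0.722 z 161.3 knob 71 [597.3 190.4 196.7]
s2 bar 117 -0.304 z 161.3 knob 74 [596.7 190.2 197. ]
s3 bar 110 -0.539 z 160.1 knob 73 [596.7 191.6 196.8]
side0 foot 10 [ 55.5  57.3  60.8  63.2 100.6]
s1 foot 18 [49.6 53.6 54.8 56.1 57.1]
s2 foot 22 [48.9 50.3 53.1 56.4 58.6]
s3 foot 21 [48.1 51.7 54.5 56.8 58.1]
[-10.68451115 -35.54247986  13.62960668] [[ 0.923 -0.018  0.384]
 [-0.384 -0.028  0.923]
 [-0.005 -0.999 -0.033]]
```

The static force of 35 N is well above what the screw needs. To confirm it is the stop, I'll run back and do another clockwise stroke, comparing where it catches.

{"method": "servo_tool", "body": {"grip": [10,10,10,10,10,10,10,10], "slide": [[0.05,-0.03,-0.63],[0.19,-0.05,-1.25],[0.42,-0.05,-1.84],[0.74,-0.05,-2.39],[1.14,-0.05,-2.89],[1.6,-0.05,-3.32],[2.13,-0.05,-3.67],[2.13,-0.05,-3.67]], "spin": [-1.43,-2.86,-4.3,-5.73,-7.16,-8.6,-10.0,-10.0]}}

```text
time_s: 22.85
tcp_pos: [497.3, 119.3, 140.0]
tcp_rot: [0.672, 0.22, -0.229, -0.669]
contact_force: [-6.8, -13.6, 3.8]
gripper_width: 0.174
```

{"method": "servo_tool", "body": {"grip": [10,10], "slide": [[0,0,0],[0,0,0]], "spin": [0,0]}}

```text
time_s: 23.1
tcp_pos: [497.2, 119.6, 140.1]
tcp_rot: [0.672, 0.22, -0.229, -0.669]
contact_force: [-7.1, -14.9, 3.6]
gripper_width: 0.172
```

```bash
python3 -c "
from h import *
arc(-.74,16,r=127,z=140.5)
shot('top','t4');bar('top','t4');shot('side','s4');foot('side','s4')"
```

```text
t 23.1 tool-bar 0.427 axis-bar 0.419 r 127.1 z 140.11676500623213 F [ -7.1 -14.9   3.6] M [-2.97  1.1  -0.9 ] w 0.17242830349617858
[0.02, -0.01, 0.31] 0.69
[0.05, -0.01, 0.61] 1.38
[0.11, -0.01, 0.91] 2.07
[0.19, -0.01, 1.21] 2.77
[0.29, -0.02, 1.5] 3.46
[0.41, -0.02, 1.78] 4.15
[0.55, -0.02, 2.05] 4.84
[0.71, -0.02, 2.31] 5.53
[0.89, -0.02, 2.56] 6.22
[1.09, -0.03, 2.8] 6.92
[1.3, -0.03, 3.02] 7.61
[1.53, -0.03, 3.22] 8.3
[1.77, -0.03, 3.41] 8.99
[2.03, -0.04, 3.58] 9.68
[2.3, -0.04, 3.73] 10.37
[2.57, -0.04, 3.86] 11.07
t4 bar 3 -0.921 z 165.8 knob 85 [598.4 191.9 198.2]
s4 foot 20 [47.5 50.8 53.8 55.8 57.6]
```

{"method": "servo_tool", "body": {"grip": [10,10,10], "slide": [[0.02,0,0.31],[0.05,0,0.61],[0.11,0,0.91]], "spin": [0.69,1.38,2.07]}}

```text
time_s: 23.58
tcp_pos: [483.3, 144.1, 140.2]
tcp_rot: [0.693, 0.146, -0.154, -0.689]
contact_force: [-5.5, -13.3, 3.2]
gripper_width: 0.177
```

{"method": "servo_tool", "body": {"grip": [10,10], "slide": [[0.02,0,0.31],[0.05,0,0.61]], "spin": [0.69,1.38]}}

```text
time_s: 23.82
tcp_pos: [476.9, 160.0, 139.9]
tcp_rot: [0.703, 0.096, -0.104, -0.697]
contact_force: [-3.3, -18.4, 3.6]
gripper_width: 0.177
```

{"method": "servo_tool", "body": {"grip": [10,10], "slide": [[0.02,0,0.31],[0.05,0,0.61]], "spin": [0.69,1.38]}}

```text
time_s: 24.08
tcp_pos: [473.7, 174.2, 139.8]
tcp_rot: [0.711, 0.046, -0.054, -0.7]
contact_force: [-2.0, -26.7, 5.8]
gripper_width: 0.172
```

{"method": "servo_tool", "body": {"grip": [10,10], "slide": [[0.02,0,0.31],[0.05,0,0.5]], "spin": [0.6,1.1]}}

```text
time_s: 24.32
tcp_pos: [472.4, 185.4, 139.4]
tcp_rot: [0.715, 0.006, -0.015, -0.699]
contact_force: [-5.2, -33.4, 7.8]
gripper_width: 0.174
```

{"method": "servo_tool", "body": {"grip": [10,10], "slide": [[0,0,0],[0,0,0]], "spin": [0,0]}}

```text
time_s: 24.58
tcp_pos: [472.4, 185.2, 139.4]
tcp_rot: [0.715, 0.007, -0.016, -0.699]
contact_force: [-5.0, -31.8, 7.6]
gripper_width: 0.18
```

```bash
python3 -c "
from h import *
arc(-.74,8,r=127,z=140.5)
shot('top','t5');bar('top','t5');shot('side','s5');foot('side','s5');bar('side','s5')"
```

```text
t 24.575 tool-bar -0.187 axis-bar -0.139 r 127.3 z 139.3622666880333 F [ -5.  -31.8   7.6] M [-6.43  0.79  1.32] w 0.17981359991480075
[0.0, -0.04, 0.32] 0.72
[0.03, -0.05, 0.63] 1.43
[0.07, -0.06, 0.95] 2.15
[0.14, -0.07, 1.26] 2.87
[0.23, -0.08, 1.56] 3.59
[0.34, -0.08, 1.86] 4.3
[0.48, -0.09, 2.15] 5.02
[0.63, -0.1, 2.42] 5.74
t5 bar 50 -0.088 z 162.6 knob 83 [597.2 192.3 198.7]
s5 foot 21 [47.8 51.7 54.2 55.2 58.6]
s5 bar 109 -0.131 z 161.1 knob 73 [596.8 191.4 196.2]
```

{"method": "servo_tool", "body": {"grip": [10,10,10,10], "slide": [[0.01,0,0.25],[0.02,0,0.5],[0.02,0,0.5],[0.02,0,0.5]], "spin": [0.5,1.0,1.0,1.0]}}

```text
time_s: 25.18
tcp_pos: [472.3, 195.2, 138.8]
tcp_rot: [0.717, -0.031, 0.022, -0.696]
contact_force: [-5.3, -41.0, 9.5]
gripper_width: 0.178
```

```bash
python3 -c "
from h import *
arc(-.74,1,r=127,z=140.5)
shot('side','s6');foot('side','s6');bar('side','s6')"
```

```text
t 25.175 tool-bar -0.294 axis-bar -0.218 r 127.0 z 138.8440885298093 F [ -5.3 -41.    9.5] M [-8.36  0.88  1.46] w 0.17828353736550712
[0.4, -0.13, 2.14] 4.98
s6 foot 23 [46.2 52.2 54.6 55.8 56.2]
s6 bar 110 -0.22 z 160.6 knob 74 [596.5 191.3 196.4]
```

Clear stop: 41 N (5.2 N m) held statically at bar -0.22, against 1.4 N m for the free-turning screw, and the foot height no longer changes. I'll relieve the load and let go.

{"method": "servo_tool", "body": {"grip": [10,10,10,10,10], "slide": [[0.02,0,-0.4],[0.05,0,-0.8],[0.12,0,-1.25],[0.12,0,-1.25],[0.12,0,-1.25]], "spin": [-0.9,-1.8,-2.8,-2.8,-2.8]}}

```text
time_s: 25.85
tcp_pos: [474.7, 168.9, 140.0]
tcp_rot: [0.706, 0.072, -0.078, -0.7]
contact_force: [-2.1, -16.6, 1.4]
gripper_width: 0.169
```

```bash
python3 -c "
from h import *
arc(.15,1,r=127,z=140.5)"
```

```text
t 25.85 tool-bar -0.007 axis-bar -0.011 r 127.4 z 139.9702774735949 F [ -2.1 -16.6   1.4] M [-3.77  0.25 -0.93] w 0.16893615232387849
[0.06, -0.01, -0.68] -1.53
```

{"method": "servo_tool", "body": {"grip": [10,10,10,10], "slide": [[0.02,0,-0.4],[0.05,0,-0.75],[0.05,0,-0.75],[0.05,0,-0.75]], "spin": [-0.9,-1.7,-1.7,-1.7]}}

```text
time_s: 26.35
tcp_pos: [480.4, 149.2, 140.1]
tcp_rot: [0.696, 0.133, -0.141, -0.692]
contact_force: [-4.5, -14.2, 2.2]
gripper_width: 0.173
```

{"method": "servo_tool", "body": {"grip": [20,40,50,50,50,50], "slide": [[0,0,0],[0,0,0],[0,0,0],[0,0,0],[0,-0.8,0],[0,-1.8,0]], "spin": [0,0,0,0,0,0]}}

```text
time_s: 27.1
tcp_pos: [482.8, 156.0, 196.0]
tcp_rot: [0.693, 0.14, -0.141, -0.693]
contact_force: [-0.5, 0.1, 0.1]
gripper_width: 0.587
```

```bash
python3 -c "
from h import *
arc(.15,1,r=127,z=140.5)
for i in range(2):
  n='s7%d'%i; shot('side',n);foot('side',n);bar('side',n)
print(rel(484,140,300))
"
```

```text
t 27.1 tool-bar 0.182 axis-bar 0.106 r 122.9 z 195.99192860241558 F [-0.5  0.1  0.1] M [ 0.03 -0.06 -0.03] w 0.5865311215350827
[-0.14, 1.85, -0.18] -0.42
s70 foot 23 [ 51.6  52.7  54.8  55.7 122. ]
s70 bar 99 0.16 z 161.7 knob 70 [597.  190.2 196.7]
s71 foot 22 [49.5 52.8 54.4 55.8 57.7]
s71 bar 96 0.167 z 161.4 knob 73 [597.1 189.7 196.5]
(array([-0.242, -3.37 , -0.501]), 0)
```

Released cleanly: force 0, bar still at 0.165, knob height unchanged. The leftover force before release was internal, since the net torque about the axis on back strokes is about 0.1 N m. Retreating for a final check.

{"method": "servo_tool", "body": {"grip": [50,50,50,50,50,50], "slide": [[0,-1.0,0],[0,-2.5,0],[-1.0,-4.0,0],[-1.5,-4.5,0],[-1.5,-4.5,0],[-1.5,-4.5,0]], "spin": [0,0,0,0,0,0]}}

```text
time_s: 27.95
tcp_pos: [441.6, 138.3, 329.1]
tcp_rot: [0.693, 0.14, -0.142, -0.693]
contact_force: [0.0, 0.6, 0.4]
gripper_width: 0.587
```

```bash
python3 - <<'E'
from h import *
st=arm.get_state();print(st['time_s'],st['tcp_pos'],st['contact_force'])
p,_=shot('side','s9');t,_=shot('top','t9');bar('side','s9');foot('side','s9');bar('top','t9')
f=lambda a:cv2.resize(a[170:225,260:350],(450,275),interpolation=cv2.INTER_CUBIC)
o=np.zeros((550,450,3),np.uint8);o[:275]=f(np.load('pics/side0.npz')['p']);o[275:]=f(p)
save(np.hstack([o,cv2.resize(t[80:400,90:520],(350,550*1))]),'fin')
E
```

```text
27.95 [441.57952468 138.29845138 329.10572745] [0.02715884 0.58365692 0.36966845]
s9 bar 109 0.163 z 161.1 knob 74 [597.1 189.7 196.4]
s9 foot 22 [49.6 52.3 54.4 56.6 58.5]
t9 bar 0 nan z nan knob 87 [597.8 190.7 197.9]
  return _methods._mean(a, axis=axis, dtype=dtype,
  ret = ret.dtype.type(ret / rcount)
```

View pics/fin.png

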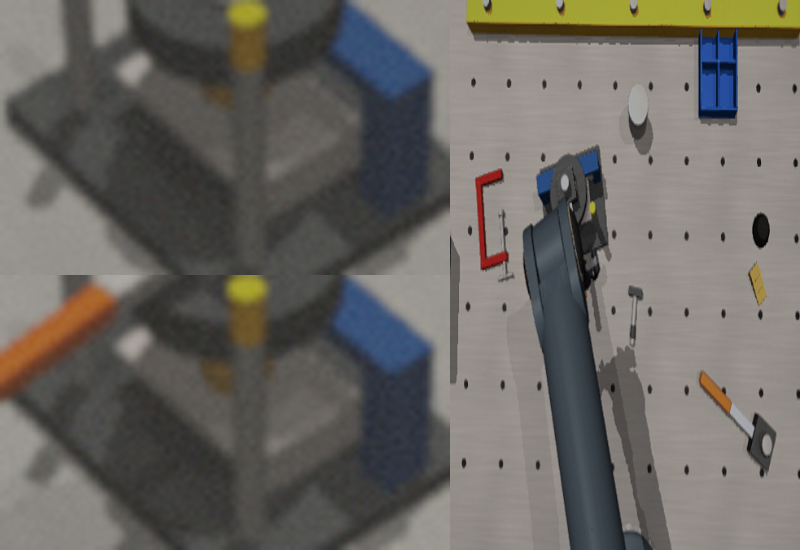

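The final picture shows the foot clearly lower than at the start. It has gone from just under the housing (225,95) to the bracket surface (225,375). The handle is still seated, and the C-clamp, canister, T-bolt, shim, bump stop and larger handle are where they were.

```bash
python3 -c "
from h import *
print(arm.sign_off())"
```

```text
the job is handed in; nothing more can be done
None
```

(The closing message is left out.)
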